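# Set the brake lever through the guard window and cover it

### The arm

A 6-joint arm with a two-finger parallel gripper is mounted at the origin on the work surface. World frame = base frame: x ahead of the robot, y to its left, z up, the work surface at z = 0. Lengths are in mm, angles in rad, forces in N, time in s.
With the tool pointing down it reaches from about 400 to 825 mm from the base axis. Payload 7 kg.
Tool frame: the origin (TCP) lies at the very end of the fingers, on their centre line; the grasp point (between the pads) lies 19 mm behind it; z points along the fingers, y is the direction in which the jaws open and shut (so a half turn about z gives the same grasp; the last joint's range is limited). The gripper opens to 88 mm and grips with 3 to 60 N. Pads are 19 mm wide; open, the fingers measure 130 mm over their backs; the gripper's body (78 mm by 193 mm) begins 47 mm behind the grasp point.
Start: joints at [-1.026, 0.359, 0.012, 0, -1.224, -0.288], TCP at [171.415, -652.849, 226.561] pointing down, gripper open.
Joint ranges: [-3.07, 3.07], [-1.43, 2.12], [-1.02, 1.25], [-3.03, 1.67], [-3.05, -0], [-3.03, 3.03]. Speed limits (rad/s): [2.39, 2.39, 3.01, 3.14, 3.14, 3.14].

### API

Orientations are given as a unit quaternion [x, y, z, w].
In Python, from plant import bot gives the robot as it stands. Calls block until the motion is done:
- bot.move_ptp(position, orientation): joint-space move of the TCP to a pose.
- bot.line_to(position, velocity=150, ori=None): straight line of the TCP; ori=None keeps the orientation; velocity is the mean speed in mm/s.
- bot.move_joints(angles): joint-space move.
- bot.move_gripper(opening, force=None): finger opening in mm; force is the grip in N (None keeps the last); returns when the fingers have stopped.
- bot.pause(seconds).
- bot.solve_ik(position, orientation): joint angles nearest the present ones, or None.
- bot.read_state(): the state.
- bot.camera(name): name is "side" or "top" or "wrist"; returns the picture (384x512x3 uint8, red, green, blue); there is no depth.
- bot.get_calibration(name): a dict with "fx", "fy", "cx", "cy" (pixels), "view" (4x4, takes a point from world to camera coordinates); the wrist camera has in their place "T_tool_cam" (4x4, takes a point from camera to tool coordinates, whose origin is the TCP and whose axes are the flange's). Camera axes: x right, y up, looking along -z (the intrinsics and any distortion apply to the point x, -y, -z); pixel columns grow to the right and rows downward; lengths in mm; the calibration is good to about 2 mm. A picture is of the moment at which its call begins: read the wrist's pose just before it. get_calibration takes no time and is no camera call.
A pose or a line that the arm cannot do raises bot.Unreachable and nothing moves.
- bot.close_job(): hands the job in, once; it reports no verdict.
The state is a dict: "t": time; "joint_pos": joint angles; "qvel": joint speeds; "tau": joint torques, N m; "tcp_pos": TCP position; "eef_rot": TCP orientation; "contact_force": force on the tool from outside, world axes, zero at the start; "moment": the same for the moment, N m; "width": finger opening in mm.
Only numpy, scipy, OpenCV 4.12 (cv2) and the standard library are available. Lean on these libraries where they do the work, as an engineer would, in place of code of your own. Each camera call takes 0.05 s, during which the arm holds its last target.

### The job

Reach down through the guard window above the lever with the round pad and press that lever fully down, without touching the guard and leaving the lever with the crossbar alone. Then, from outside, push the sliding cover along its rails until it fully covers that window, and move away. Only touch and push: lift nothing and leave the loose things on the bench and on the guard where they are.

Things in the scene. Friction and masses are not known exactly. Their poses are not given: they have to be found in the camera images.
- guard: Fixed green sheet-steel box, 190 mm (its x) by 300 mm (its y), 130 mm high. Origin: centre of its underside, on the bench; x points away from the robot to the two motors behind it, y along its length, z up; turned up to 20 degrees. Its 4 mm top has two equal windows, 90 mm (x) by 72 mm (y), centred at x = 0, y = +88 and -88 mm. Any touch above about 0.5 N counts.
- guard_top (a point): Centre of the guard's flat top face, 130 mm above the bench, under the cover. Two steel rails for the cover, part of the guard, 6 mm wide and 8 mm high, run along y on the top at x = +58 and -58 mm. The motors behind the guard are nowhere higher than 140 mm.
- round_window (a point): Centre of the window above the lever with the round pad, at the level of the guard's top face. Fixed to the guard; which of the two windows it is varies.
- round_pad (a point): Centre of the upper face of the round steel pad, a flat disc 42 mm in diameter and 6 mm thick at the end of the lever to press. It lies in the middle of its window, 10 mm below the guard's top face when the lever is up and about 26 mm below it when fully down. Moves with the lever.
- round_lever (a joint): Angle of the lever with the round pad, rad: 0 up, 0.22 fully down against its stop. It starts between 0 and 0.03. It pivots 75 mm behind the pad centre (guard +x); pressing on the pad takes about 4 N and it stays where it is left.
- bar_pad (a point): Centre of the upper face of the narrow crossbar, 12 mm (x) by 52 mm (y), at the end of the other lever, in the middle of the other window, 10 mm below the guard's top face. This lever is to be left alone.
- bar_lever (a joint): Angle of the lever with the crossbar, rad: 0 up, 0.22 fully down; starts between 0 and 0.03, to be left as it is.
- cover_centre (a point): Centre of the upper face of the sliding cover: a plain aluminium cap, 104 mm (guard x) by 92 mm (guard y) by 20 mm high, its upper face 21 mm above the guard's top face. It stands between the two windows at the start and leaves both open. It is pushed by a side face towards either end; it cannot be lifted.
- cover (a joint): Position of the sliding cover along the guard's y axis, m: 0 midway between the windows, +0.088 at its stop and covering the window at +y, -0.088 at its stop and covering the window at -y. It starts within 0.004 of 0. Pushing it takes about 2 to 3 N and it stays where it is left.
- nut: Loose steel nut, 20 mm across, 14 mm high, standing on the guard's top in front of the front rail; leave it. Origin: centre of its underside.
- wrench: Loose wrench, 180 mm long, lying on the bench in front of the guard; leave it. Origin: middle of its underside.
- tub: Loose white jar with a blue lid, 76 mm across, 70 mm high, beside the guard; leave it. Origin: centre of its underside.
- spool: Loose empty yellow spool, 72 mm across, 65 mm high, beside the guard; leave it. Origin: centre of its underside.
- oil: Loose white plastic bottle with a black cap, 50 mm across, 130 mm high, beside the guard; leave it. Origin: centre of its underside.
- carton: Loose cardboard carton, 90 by 60 by 50 mm high, beside the guard; leave it. Origin: centre of its underside.
There are look-alikes about, which are no part of the job. What is shaped like the part that bears round_window but green or red is not meant. Leave any orange look-alike of the part that bears bar_pad alone.

How it is judged (in metres and radians):
On the way, in this order (a step that is already met when the one before it is completed fails the run):
1. the lever with the round pad is pressed fully down (value of joint round_lever above 0.19 rad), for 0.2 s.
2. the cover is pushed fully over that window (horizontal distance between cover_centre and round_window below 0.01 m), for 0.2 s.
At the end, for the whole second after the job is handed in: The round-pad lever is down (over 0.19 of 0.22 rad), the cover is at rest with its centre within 10 mm of the centre of that lever's window, and the crossbar lever is still up (under 0.05 rad) (value of joint round_lever above 0.19 rad and horizontal distance between cover_centre and round_window below 0.01 m and value of joint bar_lever below 0.05 rad and velocity of joint cover between -0.005 and 0.005 m/s); the robot touches nothing.
It fails at once if the robot touches the guard or its rails (contact force between any of the fingers, the arm and guard above 0.5 N).
It fails at once if the lever with the crossbar is pressed (value of joint bar_lever above 0.05 rad).
It fails at once if a loose thing is lifted or shifted by more than 15 mm (distance of any of nut, wrench, tub, spool, oil, carton from where it was at the start of the episode above 0.015 m).
It also fails if it takes over 45 s, if anything falls off the work surface, if the arm or the gripper's body presses on something with over 40 N, if the wrist force passes 120 N, or if a joint passes its speed limit or range.

## Working session

There is one attempt and no reset: what is moved stays moved. The work goes in short steps, each a Python script; the robot and the scene stay as the last script left them, time stands still between calls to the robot, and variables do not carry over. Pictures are saved under pics/ and viewed, and the job is handed in when it is done.

```bash
mkdir -p pics; ls; python3 - <<'E'
from plant import bot
import cv2,json,numpy as np
s=bot.read_state();print(s)
for n in("side","top","wrist"):
    c=bot.get_calibration(n);print(n,c)
    cv2.imwrite(f"pics/{n}0.png",bot.camera(n)[:,:,::-1])
E
```

```text
pics
{'t': 0.0, 'joint_pos': array([-1.02591829e+00,  3.59367676e-01,  1.10746957e-02, -3.51078432e-04,
       -1.22410574e+00, -2.88116874e-01]), 'qvel': array([ 0.00164894, -0.00015314, -0.00098193,  0.00059447, -0.00292902,
       -0.00013349]), 'tau': array([ 3.51971694e-04, -5.82717919e+01,  2.93067473e+01,  6.99775279e+00,
        6.99288736e-03, -1.31287738e-04]), 'tcp_pos': array([ 171.27852817, -652.40581559,  225.64183946]), 'eef_rot': array([-1.27968892e-01,  9.91777845e-01,  7.99475196e-04, -1.73194470e-04]), 'contact_force': array([-0.28908566, -0.51422258, -0.09384855]), 'moment': array([ 0.00860512, -0.01408408,  0.0673917 ]), 'width': 87.5378233986849}
side {'fx': 365.67145214540756, 'fy': 365.67145214540756, 'cx': 255.40881771215396, 'cy': 189.89105986203404, 'view': array([[ 8.84975042e-01, -4.65559635e-01,  8.56742843e-03,
        -4.25277856e+02],
       [ 3.08527069e-01,  6.00056520e-01,  7.38067219e-01,
        -2.73698082e+02],
       [-3.48755246e-01, -6.50527785e-01,  6.74672794e-01,
        -6.34633749e+02],
       [ 0.00000000e+00,  0.00000000e+00,  0.00000
[... 261 characters left out ...]
1,  2.39285743e-02,  1.77918319e-01,
        -5.15792587e+02],
       [-1.77476281e-01, -1.94943313e-02,  9.83931980e-01,
        -7.88615450e+02],
       [ 0.00000000e+00,  0.00000000e+00,  0.00000000e+00,
         1.00000000e+00]])}
wrist {'fx': 304.15336465315033, 'fy': 304.15336465315033, 'cx': 254.3886575662922, 'cy': 189.51290291573446, 'T_tool_cam': array([[-1.84054770e-04,  9.51898867e-01,  3.06412326e-01,
         8.23523924e+01],
       [ 9.99999934e-01,  2.71166059e-04, -2.41726263e-04,
        -8.14130105e-01],
       [-3.13187579e-04,  3.06412261e-01, -9.51898854e-01,
        -1.58529336e+02],
       [ 0.00000000e+00,  0.00000000e+00,  0.00000000e+00,
         1.00000000e+00]])}
```

View pics/top0.png

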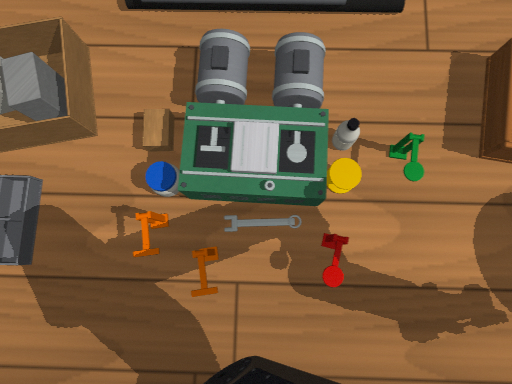

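View pics/side0.png

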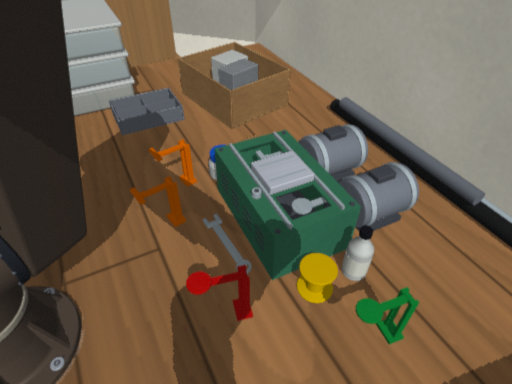

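View pics/wrist0.png

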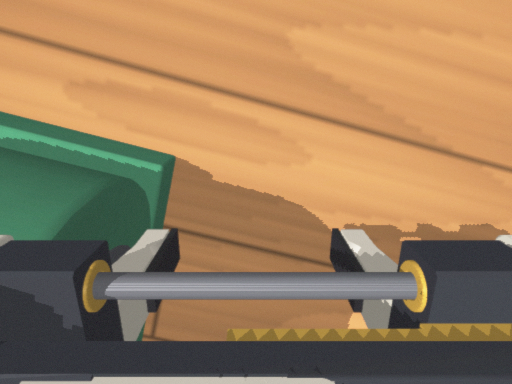

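```bash
cat > h.py <<'E'
import numpy as np,cv2
from plant import bot
def proj(n,P):
    c=bot.get_calibration(n);P=np.atleast_2d(P)
    q=P@c["view"][:3,:3].T+c["view"][:3,3]
    return np.c_[c["cx"]+c["fx"]*q[:,0]/-q[:,2],c["cy"]-c["fy"]*q[:,1]/-q[:,2]]
def cast(n,uv,z):
    c=bot.get_calibration(n);uv=np.atleast_2d(np.float64(uv))
    d=np.c_[(uv[:,0]-c["cx"])/c["fx"],-(uv[:,1]-c["cy"])/c["fy"],-np.ones(len(uv))]
    R=c["view"][:3,:3];o=-R.T@c["view"][:3,3];D=d@R
    return o+D*((z-o[2])/D[:,2])[:,None]
E
python3 - <<'E'
from h import *
im=cv2.imread("pics/top0.png")
cv2.imwrite("pics/topz.png",cv2.resize(im[95:210,170:340],None,fx=4.7,fy=4.7,interpolation=cv2.INTER_NEAREST))
im2=cv2.imread("pics/side0.png")
cv2.imwrite("pics/sidez.png",cv2.resize(im2[120:280,200:370],None,fx=3.7,fy=3.7,interpolation=cv2.INTER_NEAREST))
hsv=cv2.cvtColor(im,cv2.COLOR_BGR2HSV)
roi=np.zeros(im.shape[:2],np.uint8);roi[98:205,178:332]=255
g=cv2.inRange(hsv,(60,80,40),(95,255,255))&roi
cnt=max(cv2.findContours(g,0,2)[0],key=cv2.contourArea)
print("green",cv2.minAreaRect(cnt))
dark=(im.max(2)<50).astype(np.uint8)*255&roi
n,l,st,ce=cv2.connectedComponentsWithStats(dark)
for i in range(1,n):
    if st[i,4]>60:print(st[i],ce[i])
for v in(110,152,185,193,196,200):print(v,im[v,190:200:9].tolist())
print(cast("top",[297,152],120),cast("top",[213,148],120),cast("top",[256,148],151))
E
```

```text
green ((253.30108642578125, 153.2790069580078), (147.26983642578125, 97.23384094238281), 3.012787342071533)
[194 126  34  42 584] [206.52910959 150.47260274]
[218 127  12  19 160] [223.49375 135.05625]
[279 130  34  43 365] [289.75616438 153.88219178]
[301 131  13  27 204] [307.78431373 141.35784314]
[284 199  21   5  61] [293.54098361 200.81967213]
110 [[79, 114, 56], [82, 115, 56]]
152 [[81, 116, 56], [47, 45, 45]]
185 [[79, 113, 55], [80, 114, 56]]
193 [[39, 58, 27], [40, 56, 28]]
196 [[41, 60, 29], [42, 61, 32]]
200 [[71, 116, 168], [67, 113, 164]]
[[567.83604679 -32.04594071 120.        ]] [[572.42086471 143.2661153  120.        ]] [[565.86676867  52.18186809 151.        ]]
```

View pics/topz.png

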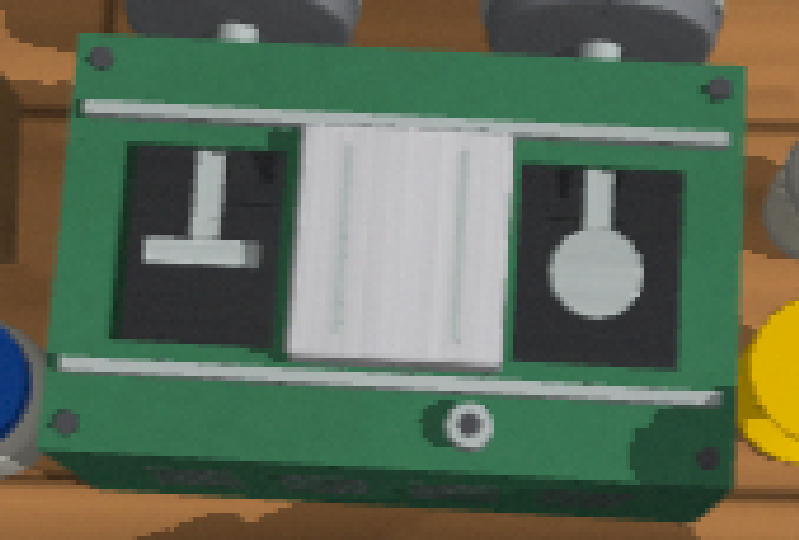

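View pics/sidez.png

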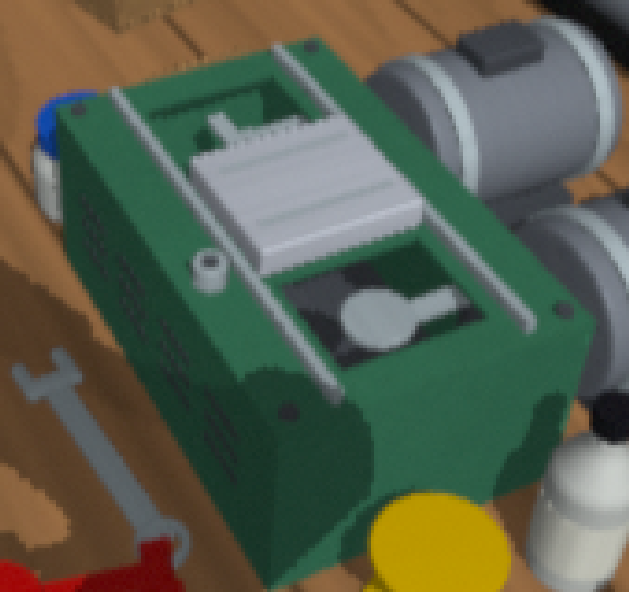

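```bash
python3 - <<'E'
from h import *
f=lambda p,o,s:(np.array(p,float)+.5)/s-.5+np.array(o)
T=lambda p:f(p,(170,95),4.7); S=lambda p:f(p,(200,120),3.7)
tc=cast("top",T([(80,33),(747,67),(733,490),(38,448)]),130)[:,:2]
tw=cast("top",T([(521,163),(685,170),(676,368),(513,358)]),130)[:,:2]
tb=cast("top",T([(127,142),(286,148),(274,347),(110,338)]),130)[:,:2]
pad=cast("top",T([(596,273)]),120)
cov=cast("top",T([(303,124),(514,136),(501,367),(288,358)]),151)[:,:2]
sc=cast("side",S([(320,38),(595,322),(276,448),(57,107)]),130)[:,:2]
sw=cast("side",S([(420,240),(486,322),(350,366),(283,285)]),130)[:,:2]
spad=cast("side",S([(378,318)]),120)
for n,q in dict(tc=tc,tw=tw,tb=tb,cov=cov,sc=sc,sw=sw).items():
    e=np.roll(q,-1,0)-q
    print(n,q.mean(0).round(1),np.linalg.norm(e,axis=1).round(1),np.degrees(np.arctan2(e[:,1],e[:,0])).round(1))
print(pad,spad)
E
```

```text
tc [569.9  56.4] [299.  190.2 298.3 189.2] [-91.9 177.9  87.9  -1.9]
tw [567.9 -31.3] [72.3 89.2 70.4 88.1] [-91.3 177.6  87.8  -1.2]
tb [573.4 143.9] [70.8 90.3 71.6 89.2] [-91.  179.1  88.2  -1.4]
cov [568.5  54.2] [ 91.1 101.6  89.7 103.3] [-92.2 178.   88.9  -1.2]
sc [570.2  54.2] [298.  192.3 303.  188.6] [-92.2 179.1  87.1  -2.4]
sw [569.5 -33.7] [70.3 80.9 67.5 87.1] [-94.9 175.7  90.2  -2.3]
[[566.3263444  -30.84781344 120.        ]] [[565.70959053 -34.4424275  120.        ]]
```

```bash
cat >> h.py <<'E'
from scipy.spatial.transform import Rotation as R_
TH=np.radians(-2.0); GX=np.array([np.cos(TH),np.sin(TH),0]); GY=np.array([-np.sin(TH),np.cos(TH),0])
C=np.array([570.,55.5,130.])
def G(x,y,z): return C+GX*x+GY*y+np.array([0,0,z])   # z rel. to top
def ori(sgn):
    y=GX*sgn; z=np.array([0,0,-1.]); return R_.from_matrix(np.c_[np.cross(y,z),y,z]).as_quat()
def wcast(uv,z,s):
    c=bot.get_calibration("wrist");T=c["T_tool_cam"];uv=np.atleast_2d(np.float64(uv))
    d=np.c_[(uv[:,0]-c["cx"])/c["fx"],-(uv[:,1]-c["cy"])/c["fy"],-np.ones(len(uv))]
    Rt=R_.from_quat(s["eef_rot"]).as_matrix()
    o=Rt@T[:3,3]+s["tcp_pos"];D=d@T[:3,:3].T@Rt.T
    return o+D*((z-o[2])/D[:,2])[:,None]
E
python3 - <<'E'
from h import *
s=bot.read_state()
for g in(1,-1):
    for P in(G(-6,-88,150),G(-6,-88,-20),G(0,75,40),G(0,75,7)):
        q=bot.solve_ik(P,ori(g));print(g,None if q is None else np.round(q,2))
bot.line_to(s["tcp_pos"]+[0,0,90])
bot.move_gripper(0,20)
sg=-1 if False else 1
E
```

```text
1 [ 0.29  0.14 -0.16  0.   -1.27  2.82]
1 [ 0.29  0.28 -0.39  0.   -0.9   2.82]
1 [ 0.56  0.26 -0.27  0.   -1.05  2.55]
1 [ 0.56  0.29 -0.31  0.   -0.97  2.55]
-1 [ 0.29  0.14 -0.16  0.   -1.27 -0.33]
-1 [ 0.29  0.28 -0.39  0.   -0.9  -0.33]
-1 [ 0.56  0.26 -0.27  0.   -1.05 -0.59]
-1 [ 0.56  0.29 -0.31  0.   -0.97 -0.59]
```

```bash
python3 - <<'E'
from h import *
bot.move_ptp(G(-6,-88,170),ori(-1))
s=bot.read_state();im=bot.camera("wrist")
print(s["t"],s["tcp_pos"],s["width"],s["contact_force"],s["eef_rot"],ori(-1))
cv2.imwrite("pics/w1.png",im[:,:,::-1]);np.save("w1.npy",np.r_[s["tcp_pos"],s["eef_rot"]])
cv2.imwrite("pics/s1.png",bot.camera("side")[:,:,::-1])
E
```

```text
4.9083 [560.96352967 -32.89462092 300.008275  ] 0.24242549535449695 [-0.51232663 -0.19822277  0.7124612 ] [-6.94244906e-01  7.19738848e-01 -2.66726392e-05 -1.64721116e-05] [-0.69465837  0.7193398   0.          0.        ]
```

View pics/w1.png

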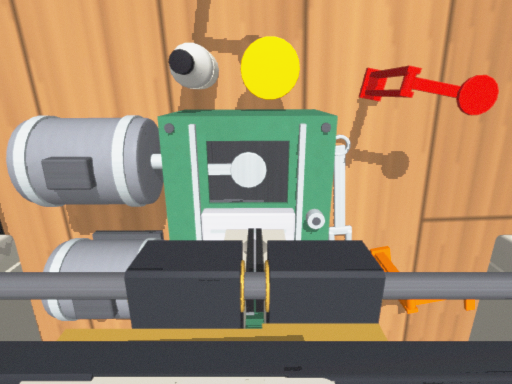

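View pics/s1.png

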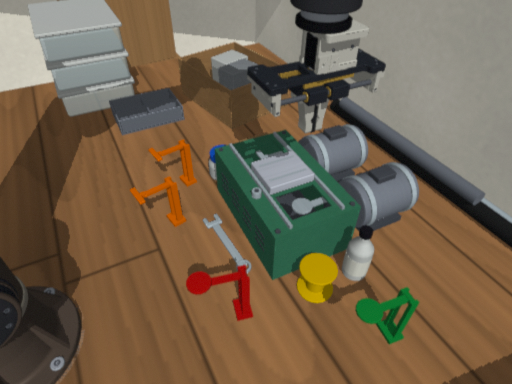

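```bash
python3 - <<'E'
from h import *
im=cv2.imread("pics/w1.png");a=np.load("w1.npy");s=dict(tcp_pos=a[:3],eef_rot=a[3:])
dark=((im.max(2)<60)*255).astype(np.uint8);dark[:138]=0;dark[206:]=0;dark[:,:203]=0;dark[:,294:]=0
ys,xs=np.nonzero(dark);print(xs.min(),xs.max(),ys.min(),ys.max())
for v in(150,160,190,198):r=np.nonzero(dark[v])[0];print(v,r.min()-.5,r.max()+.5)
for u in(215,270,280):r=np.nonzero(dark[:,u])[0];print(u,r.min()-.5,r.max()+.5)
g=cv2.inRange(cv2.cvtColor(im,cv2.COLOR_BGR2HSV),(0,0,140),(180,60,255));g[:,:231]=0;g[:150]=0;g[189:]=0;g[:,270:]=0
c=max(cv2.findContours(g,0,2)[0],key=cv2.contourArea);(cc,r)=cv2.minEnclosingCircle(c);print("pad",cc,r)
print(wcast([cc],120,s),np.ptp(wcast([(cc[0]-r,cc[1]),(cc[0]+r,cc[1])],120,s),axis=0))
cv2.imwrite("pics/w1z.png",cv2.resize(im[100:250,155:345],None,fx=4,fy=4,interpolation=cv2.INTER_NEAREST))
E
```

```text
Traceback (most recent call last):
ValueError: zero-size array to reduction operation minimum which has no identity
```

```bash
python3 - <<'E'
from h import *
im=cv2.imread("pics/w1.png");a=np.load("w1.npy");s=dict(tcp_pos=a[:3],eef_rot=a[3:])
print(im[150,203:213].tolist(),im[150,285:293].tolist())
cv2.imwrite("pics/w1z.png",cv2.resize(im[100:250,155:345],None,fx=4,fy=4,interpolation=cv2.INTER_NEAREST))
q=wcast([(207.5,141),(288.5,141),(288.5,203),(207.5,203)],130,s)[:,:2];e=np.roll(q,-1,0)-q
print(q.mean(0),np.linalg.norm(e,axis=1),np.degrees(np.arctan2(e[:,1],e[:,0])))
print(wcast([(248,169.5)],120,s))
q=wcast([(161,113),(331,112)],130,s);print(q,q[1]-q[0])
E
```

```text
[[127, 170, 90], [128, 171, 90], [126, 165, 90], [100, 129, 73], [84, 88, 74], [79, 76, 73], [82, 79, 78], [81, 76, 75], [77, 72, 73], [78, 75, 73]] [[83, 78, 77], [82, 79, 77], [81, 77, 72], [90, 97, 79], [110, 146, 81], [128, 168, 93], [129, 169, 90], [124, 168, 88]]
[569.46416057 -30.61723511] [87.43253629 71.38389857 93.26257688 71.41252621] [177.91990672  89.89493722  -2.08532778 -94.78481442]
[[569.59817797 -32.12686872 120.        ]]
[[657.95113453 -98.91278049 130.        ]
 [479.64909236 -93.46352726 130.        ]] [-178.30204218    5.44925323    0.        ]
```

View pics/w1z.png

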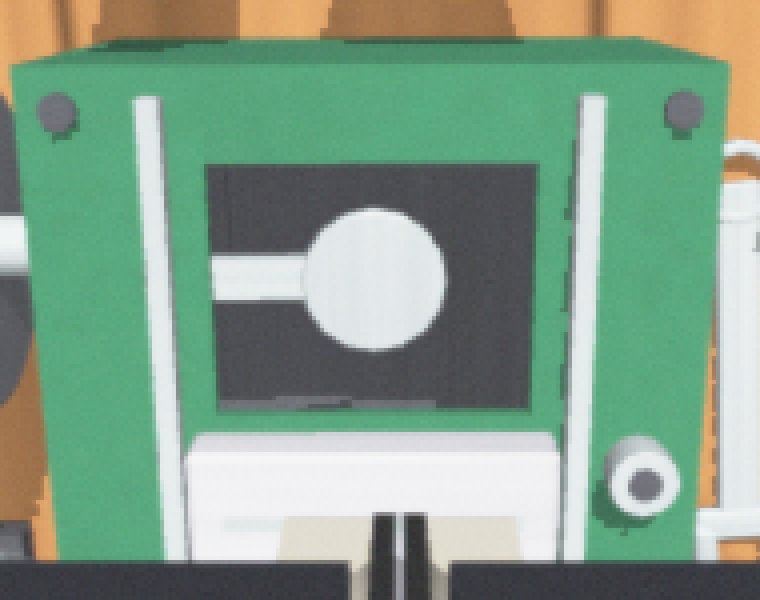

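```bash
sed -i 's/^C=.*/C=np.array([571.,56.,130.])/' h.py; python3 - <<'E'
from h import *
bot.line_to(G(-6,-88,15),120)
bot.pause(.3)
s=bot.read_state();print(s["t"],s["tcp_pos"],G(-6,-88,15),s["contact_force"])
cv2.imwrite("pics/s2.png",cv2.resize(bot.camera("side")[90:290,200:420,::-1],None,fx=3,fy=3))
cv2.imwrite("pics/w2.png",bot.camera("wrist")[:,:,::-1])
E
```

```text
6.75 [562.06297959 -31.71300756 145.30994854] [561.93249933 -31.7369958  145.        ] [-0.40536303  0.06756399  0.90984406]
```

View pics/s2.png

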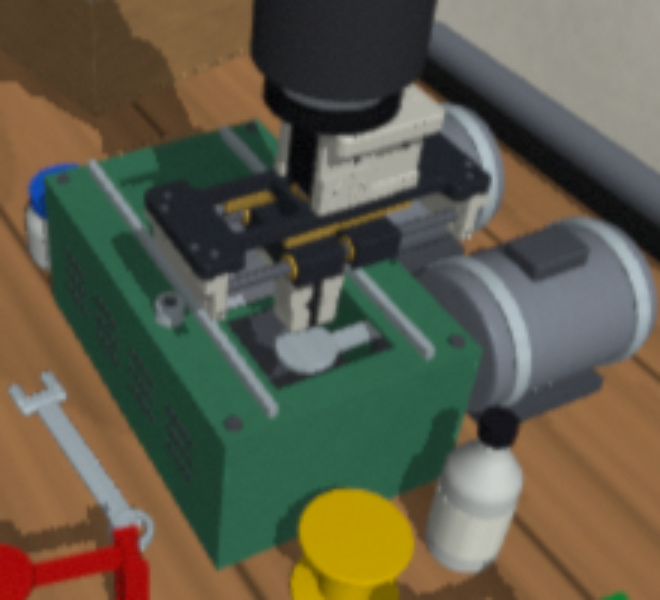

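View pics/w2.png

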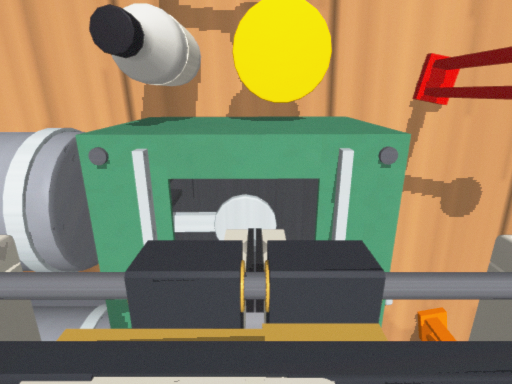

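```bash
python3 - <<'E'
from h import *
f0=bot.read_state()["contact_force"]
bot.line_to(G(-6,-88,-6),60)
z=-6
while z>-33:
    z-=1.5
    bot.line_to(G(-6,-88,z),30)
    s=bot.read_state();f=s["contact_force"]-f0
    print(z,s["tcp_pos"].round(1),f.round(1))
    if f[2]>14 or np.hypot(f[0],f[1])>8: break
bot.pause(.3)
s=bot.read_state();print(s["t"],s["tcp_pos"],s["contact_force"]-f0)
cv2.imwrite("pics/s3.png",cv2.resize(bot.camera("side")[90:290,200:420,::-1],None,fx=3,fy=3))
E
```

```text
-7.5 [562.1 -31.7 122.7] [ 0.3 -1.  -0.6]
-9.0 [561.9 -31.7 121. ] [ 0.8  0.  -0.4]
-10.5 [561.9 -31.7 119.4] [ 1.1  0.4 -0.7]
-12.0 [562.  -31.7 118.1] [0.9 0.1 0.1]
-13.5 [562.  -31.7 116.5] [ 0.8 -0.2  2.1]
-15.0 [561.9 -31.7 114.9] [-0.7 -0.6  1.3]
-16.5 [561.9 -31.8 113.4] [-0.3 -0.2  0.7]
-18.0 [561.9 -31.7 111.8] [ 0.3 -0.   1.4]
-19.5 [561.9 -31.7 110.4] [-0.1  0.6  1.5]
-21.0 [562.  -31.7 108.9] [ 0.3 -0.2 -0.3]
-22.5 [562.  -31.7 107.4] [ 0.1 -1.5  1.8]
-24.0 [562.1 -31.7 105.9] [ 0.3 -1.1  1.9]
-25.5 [562.1 -31.7 104.5] [ 1.7 -0.3  1.6]
-27.0 [562.3 -31.7 104.2] [-3.9  0.3 12.7]
-28.5 [562.4 -31.8 104. ] [-7.2  0.2 22.3]
11.4 [562.33061394 -31.79192007 103.98019141] [-7.1265739   1.36418166 21.68769107]
```

View pics/s3.png

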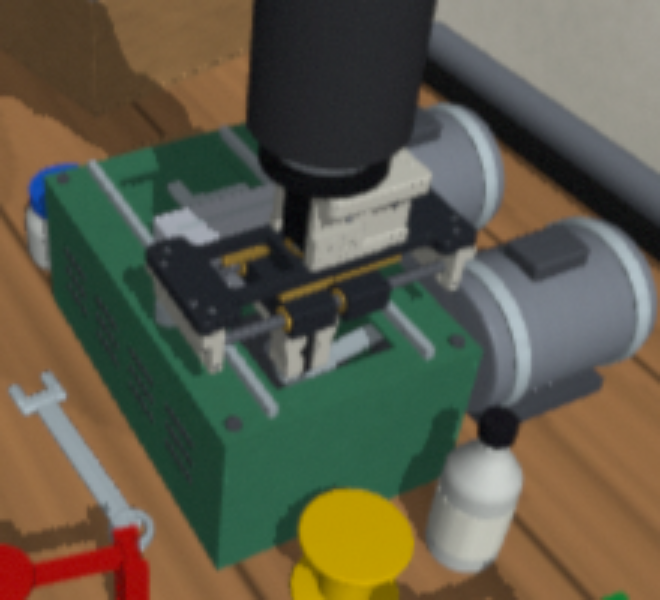

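```bash
python3 - <<'E'
from h import *
bot.line_to(G(-6,-88,10),80)
bot.line_to(G(0,-88,90),200)
cv2.imwrite("pics/t4.png",cv2.resize(bot.camera("side")[90:290,200:420,::-1],None,fx=3,fy=3))
bot.line_to(G(0,85,90),200)
s=bot.read_state();print(s["t"],s["tcp_pos"],s["contact_force"])
cv2.imwrite("pics/s4.png",cv2.resize(bot.camera("side")[90:290,200:420,::-1],None,fx=3,fy=3))
bot.line_to(G(0,85,10),120)
bot.pause(.2)
s=bot.read_state();print(s["t"],s["tcp_pos"],s["contact_force"])
cv2.imwrite("pics/s5.png",cv2.resize(bot.camera("side")[90:290,200:420,::-1],None,fx=3,fy=3))
E
```

```text
13.7 [573.76963979 140.2237494  219.76792149] [-0.15407918 -0.52118047 -0.10882275]
14.7667 [574.37348595 141.17294159 140.87077014] [-0.16764188 -0.46744494 -0.22890334]
```

View pics/s4.png

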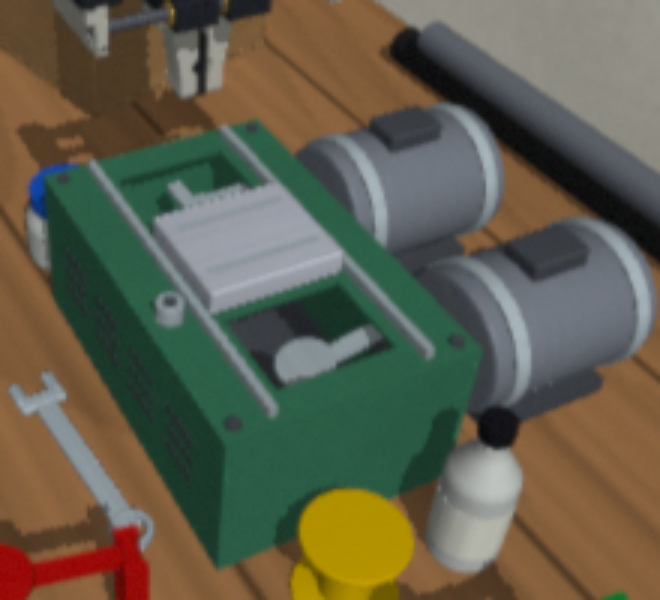

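View pics/s5.png

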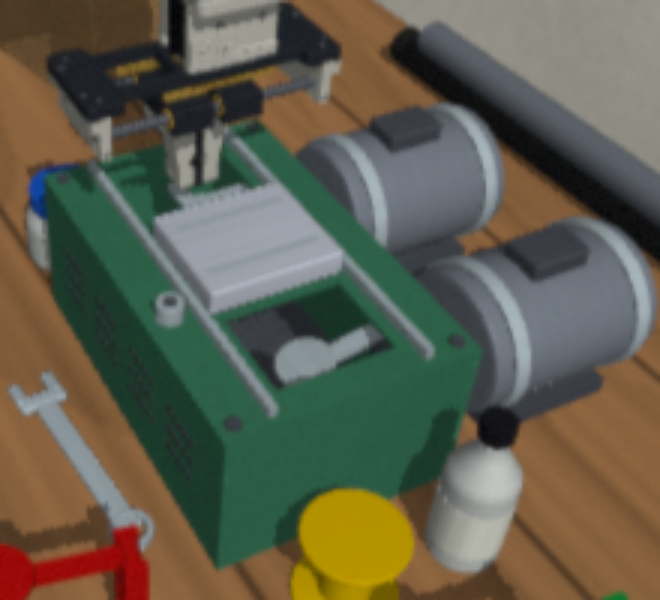

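```bash
python3 - <<'E'
from h import *
f0=bot.read_state()["contact_force"]
bot.line_to(G(0,62,10),50)
y=62;n=0
while y>-42:
    y-=8 if y>-18 else 1.5
    bot.line_to(G(0,y,10),50)
    s=bot.read_state();f=s["contact_force"]-f0
    print(y,s["tcp_pos"].round(1),f.round(1))
    if f[1]>11 or abs(f[2])>8: break
bot.pause(.3)
s=bot.read_state();print(s["t"],s["tcp_pos"],s["contact_force"]-f0)
cv2.imwrite("pics/s6.png",cv2.resize(bot.camera("side")[90:290,200:420,::-1],None,fx=3,fy=3))
E
```

```text
54 [572.8 109.7 140. ] [-0.8  0.4 -0.5]
46 [572.5 101.5 140. ] [0.  0.8 0.2]
38 [572.3  93.5 140. ] [ 0.6  0.7 -0. ]
30 [572.   85.4 140. ] [ 0.7 -0.4 -0.4]
22 [571.7  77.5 140. ] [0.4 0.3 0.2]
14 [571.4  69.5 140. ] [ 0.5  0.4 -0.8]
6 [571.1  61.5 140. ] [ 1.   0.1 -0.3]
-2 [570.8  53.5 140. ] [ 0.4  1.2 -0.8]
-10 [570.6  45.5 140. ] [ 1.4 -0.3 -0.7]
-18 [570.3  37.5 140. ] [-0.2  0.   0.7]
-19.5 [570.3  36.4 140. ] [ 0.1  0.2 -0.9]
-21.0 [570.3  35.1 140. ] [-0.8  1.1 -0.6]
-22.5 [570.2  33.5 140. ] [-1.2  0.7 -0.1]
-24.0 [570.2  31.9 140. ] [-0.1  2.   0.6]
-25.5 [570.1  30.4 140. ] [ 0.8  1.5 -0.4]
-27.0 [570.   28.9 140. ] [-0.3  1.6 -0.3]
-28.5 [570.   27.4 140. ] [0.6 0.7 0.6]
-30.0 [570.   26.4 140. ] [-0.7  5.3 -1.3]
-31.5 [570.   26.2 140. ] [-2.3 11.   1.5]
-33.0 [570.1  26.2 140.1] [-4.1 19.   2.3]
21.3083 [570.05923549  26.1452355  140.05732949] [-3.59070376 18.49957754  1.92590658]
```

View pics/s6.png

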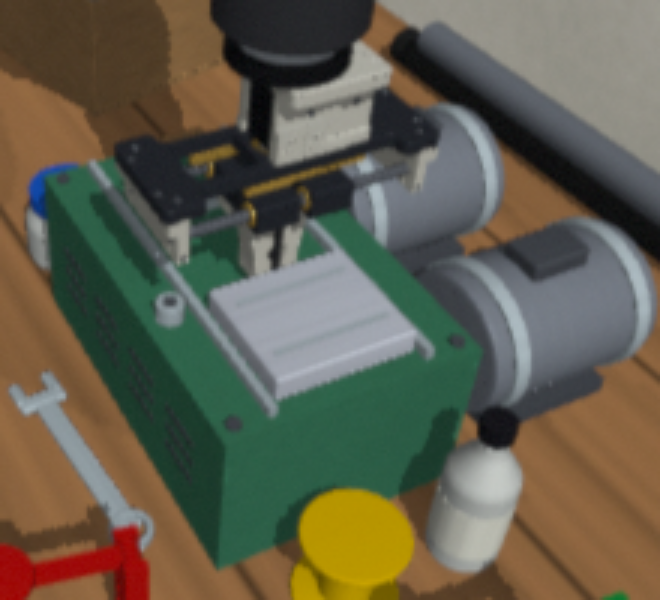

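Cover at its stop, covering the window. Back off, retreat, check from above.

```bash
python3 - <<'E'
from h import *
bot.line_to(G(0,0,10),60)
bot.line_to(G(0,0,170),200)
bot.move_joints([-0.9]+list(bot.read_state()["joint_pos"][1:]))
bot.pause(.3)
s=bot.read_state();print(s["t"],s["tcp_pos"],s["contact_force"],abs(s["qvel"]).max())
im=bot.camera("top")[:,:,::-1];cv2.imwrite("pics/t7r.png",im)
cv2.imwrite("pics/t7.png",cv2.resize(im[95:210,130:360],None,fx=3.4,fy=3.4,interpolation=cv2.INTER_NEAREST))
m=cv2.inRange(cv2.cvtColor(im,cv2.COLOR_BGR2HSV),(0,0,140),(180,50,255));m[:95]=0;m[210:]=0
m=cv2.morphologyEx(m,cv2.MORPH_OPEN,np.ones((7,7)))
c=max(cv2.findContours(m,0,2)[0],key=cv2.contourArea);r=cv2.minAreaRect(c);print(r)
print(cast("top",[r[0]],151),G(0,-88,0))
E
```

```text
25.8333 [ 186.00584881 -542.02675178  298.7074082 ] [ 0.19815893 -0.27401643 -0.69308472] 0.003974131633460246
((298.104736328125, 147.40524291992188), (45.59304428100586, 52.23474884033203), 2.862405300140381)
[[569.01534711 -31.842072   151.        ]] [567.92884429 -31.94639278 130.        ]
```

View pics/t7.png

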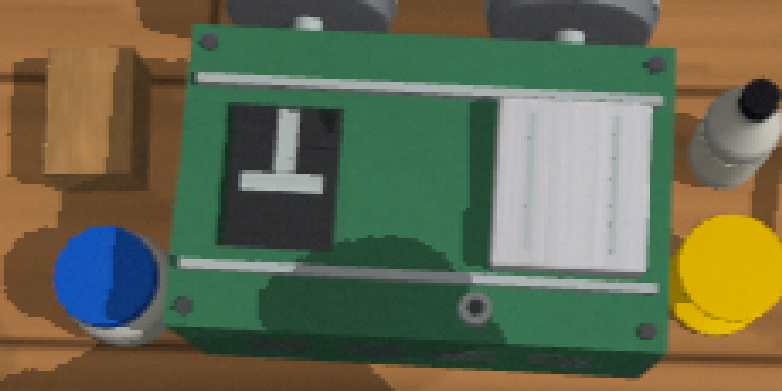

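The cover sits about 1 mm from the window centre, the crossbar is undisturbed, and the loose things are in place.

```bash
python3 - <<'E'
from plant import bot
print(bot.close_job())
E
```

```text
the job is handed in; nothing more can be done
None
```

I pressed the round-pad lever fully down through its window, slid the cover over that window from the bar side, backed the arm away and handed the job in at about 26 s. `close_job` reports no verdict.

- **Lever:** I pushed with closed fingers until it met its stop. The force rose from about 2 N to 22 N with the fingertips 26 mm below the guard's top, as expected. A picture taken before the cover went over it showed the lever still down.
- **Cover:** I pushed it to its stop, where the force rose to about 19 N. The final top view puts its centre about 1 mm from my estimate of the window centre. The camera calibration is good to about 2 mm, and the side and wrist camera positions differed by 2–3 mm at most.
- **Guard:** no reading away from the two stops suggested a touch. At the stops, sideways force on the tool reached 7 N (lever) and 4 N (cover). I took this as reaction from the lever and cover, since by the measured positions the fingers stayed well clear of the guard.
- **Crossbar lever and loose things:** in the final top view the crossbar looks untouched. The nut, tub, spool, oil and carton look unmoved. I compared these by eye rather than measuring them. The wrench was outside that last crop, but it was unmoved in the last side view.

No check failed.

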